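# Find the hold-down nut that fits the lab stand's stud

## Task

Only one of the three look-alike black hex cap nuts has the thread for the upright stud on the green lab stand: try them on the stud, and screw the one that fits clockwise until it is fully home, sitting flush on the stand's foot. Leave the two that do not fit standing upright on the bench, open end down, let go of everything, and leave the beaker, wash bottle, jar and dish where they are.

Things in the scene. Friction and masses are not known exactly. Their poses are not given: they have to be found in the camera images.
- foot: Fixed green stand. Origin on the bench below the stud; +x along the foot and the white line painted on it; z up. Foot plate 14 mm thick, 100 wide, from x -50 to +220. Green socket block 80 x 80 mm at x 125 to 205, its top 84 mm above the bench, with a 12 mm high steel collar on top and a clamp screw on its -y side.
- seat (a point): Point on the foot's top face on the stud's axis; axes as the foot's. A nut that is home has its origin here. With the nut's white mark along the foot's white line (nut +x = foot +x), the fitting nut slips over the stud to 12 to 15 mm above this point, ready to catch; about 105 to 120 degrees clockwise (seen from above) then bring it home, 45 mm lower per full turn.
- stud_top (a point): Top of the fixed upright steel stud, 41 mm above the seat; 36 mm in diameter over its very coarse right-hand thread. The stud fitted changes from one start to the next, and the nut that fits with it. Play of the fitting nut: about 2 mm sideways, 3 mm along the axis.
- cap_a: Black plastic hex cap nut standing open end down: 56 mm across flats, 65 over corners, 62 tall, about 160 g, closed top with a white mark from its centre to one corner. Origin: centre of its open underside; z up; +x along the mark to that corner; flats face 30, 90, 150.. deg from +x, so +y and -y are flats. Hidden internal thread starts 14 mm above the open end.
- cap_b: Looks exactly like cap_a, same size, origin and axes; only the hidden thread inside differs, and it cannot be told from outside. A wrong nut either rests clearly higher on the stud (17 mm or more above the seat with the marks aligned) and will not catch, or it catches and then jams at least 8 mm above the seat; it comes off by turning back and lifting.
- cap_c: Looks exactly like cap_a, same size, origin and axes; only the hidden thread inside differs, and it cannot be told from outside. Grip it across two flats; any of the three pairs of flats will do.
- beaker: loose glass beaker, 72 mm diameter, 95 mm tall; origin: centre of its underside. Bystander.
- wash_bottle: loose white wash bottle, 64 mm diameter, 170 mm tall; origin: centre of its underside. Bystander.
- jar: loose jar with red cap, 60 mm diameter, 80 mm tall; origin: centre of its underside. Bystander.
- dish: loose shallow glass dish, 90 mm diameter, 18 mm tall; origin: centre of its underside. Bystander.

How it is judged:
By the outcome, as a careful person would: the job done as asked, in the order asked, and still so for the second after the job is handed in, with the robot touching nothing.
It also fails if it takes over 72 s, if anything falls off the work surface, if the arm or the gripper's body presses on something with over 40 N, if the wrist force passes 120 N, or if a joint passes its speed limit or range.

## Robot

A 6-joint arm with a two-finger parallel gripper is mounted at the origin on the work surface. World frame = base frame: x ahead of the robot, y to its left, z up, the work surface at z = 0. Lengths are in m, angles in degrees, forces in N, time in s.
With the tool pointing down it reaches from about 0.3 to 1 m from the base axis. Payload 5.1 kg.
Tool frame: the origin (TCP) lies at the very end of the fingers, on their centre line; the grasp point (between the pads) lies 19 mm behind it (tcp_to_grasp is the z of the grasp point in the tool frame, in m); z points along the fingers, y is the line along which they close (so a half turn about z gives the same grasp; the last joint's range is limited). The gripper opens to 95 mm and grips with 3 to 60 N. Pads are 20 mm wide; open, the fingers measure 119 mm over their backs; the gripper's body (75 mm by 180 mm) begins 59 mm behind the grasp point.
Start: joints at [70.783, 7.093, 94.555, -0, 78.352, -4.733], TCP at [0.163, 0.629, 0.215] pointing down, gripper open.
Joint ranges: [-149.61, 149.61], [-58.7, 133.49], [1.44, 155.28], [-77.14, 257.14], [18.33, 153.61], [-166.67, 166.67]. Speed limits (degrees/s): [147.25, 147.25, 180, 180, 180, 180].

## Interface

Orientations are given as [roll, pitch, yaw] about the fixed x, y, z axes, in that order (R = Rz(yaw) Ry(pitch) Rx(roll)).
In Python, from bench import observe, grab_frame, sign_off, tcp_to_grasp gives the robot as it stands. The module is installed in compiled form; this text tells all that it offers.
- The arm moves only by the tool move_arm, never from a script. Its argument "increments" is text: rows parted by semicolons, each of 7 numbers parted by spaces: the shift along the tool's x, y, z in mm, then the turn, a rotation vector about the tool's x, y, z in rad, then the finger opening in mm, from 0 to 95.1. In form: x y z rx ry rz claw; .... A call has 1 to 20 rows; each row is the pose to reach, as a shift and turn from the pose commanded when the call began, along the tool's axes at that moment; what a row does not reach only later rows make up. A row lasts 1/10 s, in which the tool goes at most 50 mm and 8.59 degrees, less where a joint would pass 70% of its speed; a pose out of reach is approached as far as the arm can. A call with a gripper value outside its range is refused whole. The fingers move at their own pace and stop on an object; the grip force is fixed at half the most. Time passes only in rows, so rows that repeat a pose let the fingers close. It gives the time, the measured TCP pose, the force, the opening and the grip force at its end, in the units of the state.
- observe(): the state, without advancing time (a new reading comes with each control period).
- grab_frame(name): name is "scene" or "side" or "wrist"; returns a dict with "img" (480x640x3 uint8, blue, green, red), "depth" (480x640 float32, m along the optical axis (not along the pixel's ray), 0 where there is no reading), "fx", "fy", "cx", "cy" (pixels), "k1" (the pictures are not rectified: a ray, as slopes to the right and down, at radius r is drawn at 1 + k1 r^2 times it, then the intrinsics apply), "R" (3x3) and "t" (3): a world point X has camera coordinates R X + t. Camera axes: x right, y down, z forward; pixel columns grow to the right and rows downward; lengths in m; the calibration is good to about 2 mm. A picture is of the moment at which its call begins.
- sign_off(): hands the job in; it is judged then, once.
The state is a dict: "time": time; "joint_pos": joint angles; "joint_velocities": joint speeds; "tau": joint torques, N m; "tcp_pos": TCP position; "eef_rot": TCP orientation; "force": force on the tool from outside, world axes, zero at the start; "wrist_torque": the same for the moment, N m; "gripper_width": opening from 0.0 (shut) to 1.0 (fully open); "finger_force": force on a finger pad.
Only numpy, scipy, OpenCV 4.12 (cv2) and the standard library are available. Lean on these libraries where they do the work, as an engineer would, in place of code of your own. Each camera call takes 0.05 s, during which the arm holds its last target. There are 200 camera calls.

## Working session

There is one attempt and no reset: what is moved stays moved. The work goes in short steps, Python scripts to look and compute and a tool call to move; the robot and the scene stay as the last step left them, time stands still between calls to the robot, and variables do not carry over. Pictures are saved under pics/ and viewed, at most 10 in all, crops included, and the job is handed in when it is done.

Besides the shell and the picture viewer there is one more tool, called after "Emit:" as a command line: name --argument value ..., lists and objects as JSON in quotes. move_arm: Moves the arm, as the interface text tells. Its arguments: {"type":"object","properties":{"increments":{"type":"string"}},"required":["increments"]}

```bash
ls; mkdir -p pics; cat > h.py <<'E'
import numpy as np, cv2
from bench import observe, grab_frame, sign_off, tcp_to_grasp
from scipy.spatial.transform import Rotation as Ro
def K(f): return np.array([[f['fx'],0,f['cx']],[0,f['fy'],f['cy']],[0,0,1.]])
def ray(f,uv):
    p=cv2.undistortPoints(np.array(uv,float).reshape(-1,1,2),K(f),np.array([f['k1'],0,0,0.])).reshape(-1,2)
    d=np.c_[p,np.ones(len(p))]@np.array(f['R']); o=-np.array(f['R']).T@np.array(f['t']); return o,d
def plane(f,uv,z):
    o,d=ray(f,uv); return o+d*((z-o[2])/d[:,2])[:,None]
def proj(f,X):
    X=np.array(X,float).reshape(-1,3); return cv2.projectPoints(X,cv2.Rodrigues(np.array(f['R']))[0],np.array(f['t'],float),K(f),np.array([f['k1'],0,0,0.]))[0].reshape(-1,2)
E
python3 - <<'E'
from h import *
for n in ("scene","side"):
    f=grab_frame(n); cv2.imwrite(f"pics/{n}0.png",f['img']); print(n,-np.array(f['R']).T@f['t'],f['fx'],f['k1'], np.array(f['R'])[2])
    np.save(f"{n}0.npy",f,allow_pickle=True)
print(observe(),tcp_to_grasp)
E
```

```text
pics
scene [1.18488055e+00 1.11980933e-03 1.12545972e+00] 502.36346814050444 -0.08661691812493044 [-0.50949488 -0.00338684 -0.86046703]
side [ 0.38327867 -0.89524513  0.80584996] 441.1694904995889 -0.056570077239260164 [ 0.15171769  0.75863458 -0.63360501]
{'time': 0.1, 'joint_pos': array([ 7.07851540e+01,  7.12972486e+00,  9.46245132e+01,  7.54826416e-04,
        7.83520684e+01, -4.73441234e+00]), 'joint_velocities': array([-0.02392133, -0.1573945 , -0.27561661, -0.01132416,  0.02503786,
        0.00318706]), 'tau': array([-1.49666869e-05, -4.18885303e+01, -3.61094213e+01,  7.77294324e-02,
        4.62407316e-02, -9.75308990e-05]), 'tcp_pos': array([0.16238796, 0.62880022, 0.21352836]), 'eef_rot': array([-1.79894117e+02, -9.51069846e-03,  1.65519404e+02]), 'force': array([-1.15674712, -0.07682757, -0.40652628]), 'wrist_torque': array([ 0.0285562 , -0.00532499, -0.02591041]), 'finger_force': 0.0, 'gripper_width': 1.0016346373099496} -0.0188
```

View pics/scene0.png

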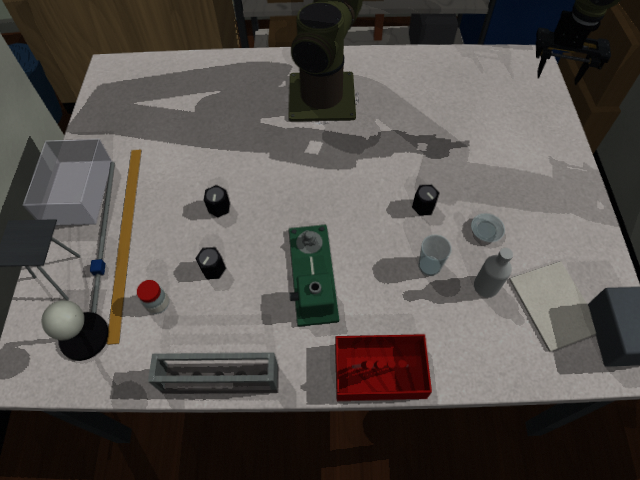

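View pics/side0.png

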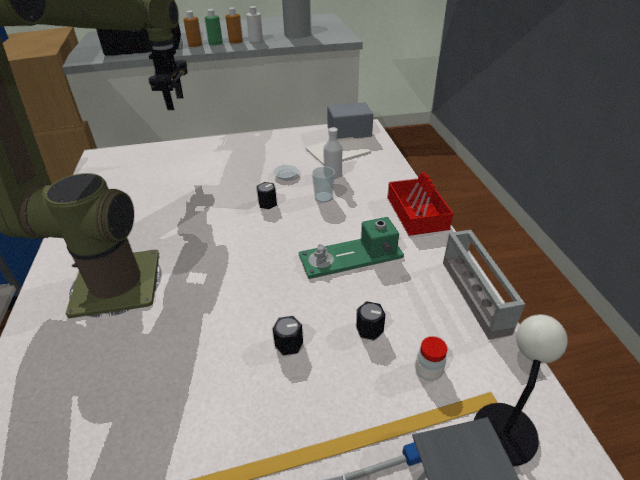

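Scene view: nuts at about (217,200), (210,262) and (426,198), stud at (310,240), and the foot's white line runs (311,257)-(313,275) toward the block at (315,290). The side view shows the same layout, with nothing tall between the nuts and the stud.

```bash
python3 - <<'E'
from h import *
S=np.load("scene0.npy",allow_pickle=True).item(); D=np.load("side0.npy",allow_pickle=True).item()
def c(f,u,v,w=28): return cv2.resize(f['img'][v-w:v+w,u-w:u+w],(264,264),interpolation=cv2.INTER_CUBIC)
t=np.vstack([np.hstack([c(S,217,200),c(S,210,262),c(S,426,198)]),np.hstack([c(D,288,333),c(D,370,319),c(S,313,265,44)])])
cv2.imwrite("pics/crops.png",np.clip(t.astype(float)*1.6,0,255))
for f,pts,n in ((S,[(217,200),(210,262),(426,198)],'S'),(D,[(288,328),(370,311),(266,188)],'D')):
    print(n,plane(f,pts,0.062).round(4).tolist())
def mark(f,u,v,w=16):
    g=cv2.cvtColor(f['img'],cv2.COLOR_BGR2GRAY)[v-w:v+w,u-w:u+w]
    print(g[::3,::3])
mark(S,217,198,9)
print(plane(S,[(310,240)],.055),plane(S,[(311,257),(313,275)],.014),plane(D,[(337,255),(354,253)],.014))
E
```

```text
S [[0.4351, -0.2731, 0.062], [0.6169, -0.2733, 0.062], [0.4415, 0.2682, 0.062]]
D [[0.4175, -0.2906, 0.062], [0.6007, -0.2821, 0.062], [0.4258, 0.2616, 0.062]]
[[ 22  60  61  60  57  17]
 [ 60  60  61  61  59  42]
 [ 61  62 151  61  60  37]
 [ 61  60 143  60  57  12]
 [ 11  38  70  30  10   3]
 [  3   3  11   4   3   5]]
[[ 0.55660327 -0.03216123  0.055     ]] [[ 0.58217401 -0.03105814  0.014     ]
 [ 0.63272961 -0.02632422  0.014     ]] [[ 0.58277927 -0.03408075  0.014     ]
 [ 0.62938908 -0.03608677  0.014     ]][ WARN:0@0.514] global loadsave.cpp:1063 imwrite_ Unsupported depth image for selected encoder is fallbacked to CV_8U.
```

View pics/crops.png

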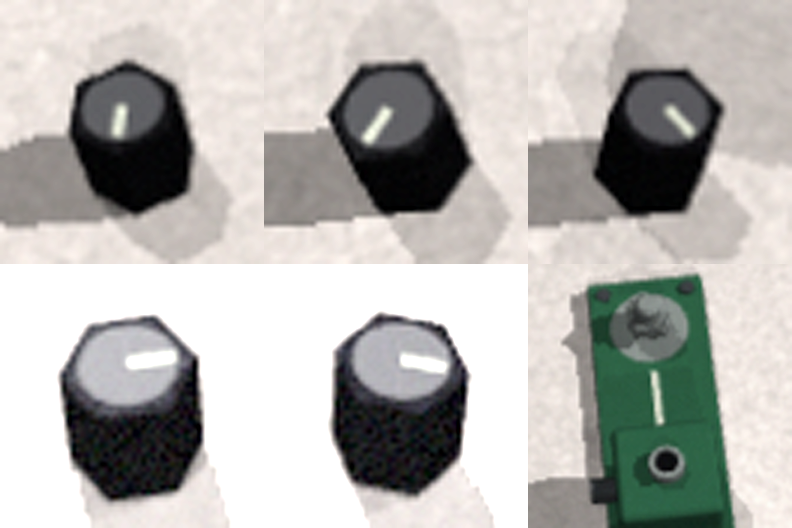

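Crops show the gray top discs with the white marks pointing +x-ish, and a bright washer round the stud. The line runs from there to the block. Next I measure discs, marks, line and foot outline.

```bash
cat > m.py <<'E'
from h import *
def nut(f,u,v,z=0.062,w=24,dbg=False):
    g=cv2.cvtColor(f['img'],cv2.COLOR_BGR2GRAY)[v-w:v+w,u-w:u+w]
    dark=(g<26).astype(np.uint8)
    n,l,st,ce=cv2.connectedComponentsWithStats(dark); 
    i=1+np.argmax(st[1:,4]); cn=cv2.findContours((l==i).astype(np.uint8),0,2)[0]
    hull=cv2.convexHull(np.vstack(cn)); m=np.zeros_like(g); cv2.fillPoly(m,[hull],1)
    d=((m>0)&(g>=33)).astype(np.uint8)
    d=cv2.morphologyEx(d,cv2.MORPH_OPEN,np.ones((3,3),np.uint8))
    n,l,st,ce=cv2.connectedComponentsWithStats(d); i=1+np.argmax(st[1:,4])
    cc=max(cv2.findContours((l==i).astype(np.uint8),0,cv2.CHAIN_APPROX_NONE)[0],key=len)
    e=cv2.fitEllipse(cc); off=np.array([u-w,v-w]); C=plane(f,[np.array(e[0])+off],z)[0]
    gd=g[l==i]; med=np.median(gd); mk=(cv2.erode((l==i).astype(np.uint8),np.ones((3,3)))>0)&(g>med*1.35)
    ys,xs=np.nonzero(mk); P=plane(f,np.c_[xs,ys]+off,z)[:,:2]; W=(g[mk]-med).astype(float); mu=np.average(P,0,W)
    q=P-mu; _,V=np.linalg.eigh((q*W[:,None]).T@q); a=V[:,1]; 
    if a@(mu-C[:2])<0:a=-a
    return C.round(4),np.degrees(np.arctan2(a[1],a[0])).round(1),np.degrees(np.arctan2(*(mu-C[:2])[::-1])).round(1),len(P),np.round(e[1],1)
if __name__=="__main__":
    S=np.load("scene0.npy",allow_pickle=True).item(); D=np.load("side0.npy",allow_pickle=True).item()
    for p in ((217,200),(210,262),(426,198)): print('S',nut(S,*p))
    for p in ((288,333),(370,319),(266,195)): print('D',nut(D,*p))
    for f,b in ((S,(280,220,350,330)),(D,(290,210,410,285))):
        hs=cv2.cvtColor(f['img'],cv2.COLOR_BGR2HSV); x0,y0,x1,y1=b
        roi=np.zeros(hs.shape[:2],np.uint8); roi[y0:y1,x0:x1]=1
        gr=((hs[...,0]>55)&(hs[...,0]<95)&(hs[...,1]>100)&(roi>0)).astype(np.uint8)
        hull=cv2.convexHull(np.vstack(cv2.findContours(gr,0,2)[0])); m=np.zeros_like(gr); cv2.fillPoly(m,[hull],1)
        wh=((hs[...,1]<70)&(hs[...,2]>110)&(cv2.erode(m,np.ones((5,5)))>0)).astype(np.uint8)
        n,l,st,ce=cv2.connectedComponentsWithStats(wh)
        for i in range(1,n):
            if st[i,4]<8: continue
            ys,xs=np.nonzero(l==i); P=plane(f,np.c_[xs,ys],.014)[:,:2]; mu=P.mean(0);_,V=np.linalg.eigh(np.cov((P-mu).T)); a=V[:,1]*np.sign(V[0,1])
            s=(P-mu)@a; print('line?',st[i],mu.round(4),np.degrees(np.arctan2(a[1],a[0])).round(2),(mu+a*s.min()).round(4),(mu+a*s.max()).round(4))
        h=cv2.approxPolyDP(hull,3,True).reshape(-1,2); print('hull',h.tolist(),plane(f,h,.014).round(3)[:,:2].tolist())
        disc=((hs[...,1]<90)&(cv2.erode(m,np.ones((3,3)))>0)).astype(np.uint8); n,l,st,ce=cv2.connectedComponentsWithStats(disc)
        for i in range(1,n):
            if st[i,4]>25: print('gray',st[i],ce[i],plane(f,[ce[i]],.014))
E
python3 m.py
```

```text
S (array([ 0.4169, -0.2815,  0.062 ]), np.float64(-0.3), np.float64(-5.1), 21, array([12.9, 17.8]))
S (array([ 0.6027, -0.2799,  0.062 ]), np.float64(-25.0), np.float64(-28.7), 26, array([16. , 18.7]))
S (array([0.425 , 0.2725, 0.062 ]), np.float64(30.2), np.float64(40.8), 21, array([12.8, 17. ]))Traceback (most recent call last):
  File "m.py", line 21, in <module>
    for p in ((288,333),(370,319),(266,195)): print('D',nut(D,*p))
                                                        ~~~^^^^^^
  File "m.py", line 14, in nut
    ys,xs=np.nonzero(mk); P=plane(f,np.c_[xs,ys]+off,z)[:,:2]; W=(g[mk]-med).astype(float); mu=np.average(P,0,W)
                            ~~~~~^^^^^^^^^^^^^^^^^^^^^^
  File "h.py", line 9, in plane
    o,d=ray(f,uv); return o+d*((z-o[2])/d[:,2])[:,None]
        ~~~^^^^^^
  File "h.py", line 6, in ray
    p=cv2.undistortPoints(np.array(uv,float).reshape(-1,1,2),K(f),np.array([f['k1'],0,0,0.])).reshape(-1,2)
      ~~~~~~~~~~~~~~~~~~~^^^^^^^^^^^^^^^^^^^^^^^^^^^^^^^^^^^^^^^^^^^^^^^^^^^^^^^^^^^^^^^^^^^^
cv2.error: OpenCV(4.12.0) /io/opencv/modules/calib3d/src/undistort.dispatch.cpp:347: error: (-215:Assertion failed) CV_IS_MAT(_src) && CV_IS_MAT(_dst) && (_src->rows == 1 || _src->cols == 1) && (_dst->rows == 1 || _dst->cols == 1) && _src->cols + _src->rows - 1 == _dst->rows + _dst->cols - 1 && (CV_MAT_TYPE(_src->type) == CV_32FC2 || CV_MAT_TYPE(_src->type) == CV_64FC2) && (CV_MAT_TYPE(_dst->type) == CV_32FC2 || CV_MAT_TYPE(_dst->type) == CV_64FC2) in function 'cvUndistortPointsInternal'
```

```bash
sed -i "/print('D',nut/d" m.py; python3 m.py
```

```text
S (array([ 0.4169, -0.2815,  0.062 ]), np.float64(-0.3), np.float64(-5.1), 21, array([12.9, 17.8]))
S (array([ 0.6027, -0.2799,  0.062 ]), np.float64(-25.0), np.float64(-28.7), 26, array([16. , 18.7]))
S (array([0.425 , 0.2725, 0.062 ]), np.float64(30.2), np.float64(40.8), 21, array([12.8, 17. ]))
line? [310 257   4  17  34] [ 0.6048 -0.0302] 6.15 [ 0.582  -0.0327] [ 0.6274 -0.0278]
hull [[325, 225], [338, 321], [298, 325], [290, 229]] [[0.488, 0.006], [0.754, 0.032], [0.762, -0.062], [0.498, -0.085]]
gray [296 230  27  24 496] [308.92943548 241.84475806] [[ 0.53795465 -0.03619272  0.014     ]]
gray [310 256   5  19  65] [311.69230769 265.52307692] [[ 0.60635247 -0.02942669  0.014     ]]
gray [309 281  13  13 132] [314.90151515 287.31060606] [[ 0.66619646 -0.02189891  0.014     ]]
line? [375 220  11   7  31] [0.7375 0.075 ] 7.45 [0.7215 0.0729] [0.7528 0.077 ]
line? [308 226  54  41 540] [0.5878 0.0083] 32.86 [ 0.5018 -0.0473] [0.682  0.0691]
line? [336 251  19   6  44] [ 0.605  -0.0326] 6.6 [ 0.5791 -0.0356] [ 0.6301 -0.0297]
hull [[398, 233], [402, 256], [309, 277], [300, 252], [365, 221], [387, 217]] [[0.773, 0.02], [0.752, -0.076], [0.495, -0.1], [0.488, -0.001], [0.697, 0.094], [0.766, 0.099]]
gray [375 220  11  10  95] [379.96842105 224.45263158] [[0.73483354 0.0690466  0.014     ]]
gray [308 224  55  44 821] [331.92813642 247.54689403] [[ 0.57598661 -0.001256    0.014     ]]
gray [382 241  10  11  80] [386.5125 246.125 ] [[ 0.72377052 -0.02782635  0.014     ]]
gray [336 251  19   6  46] [344.7826087  253.47826087] [[ 0.6046372  -0.03260888  0.014     ]]
```

Foot yaw is about 6.3° and the stud is near (0.543,-0.036). Next step: a helper to convert targets to tool-frame increments, and the wrist camera's mount.

```bash
cat > go.py <<'E'
from h import *
import sys
def rel(p,yaw):
    s=observe(); R=Ro.from_euler('xyz',s['eef_rot'],degrees=True); T=Ro.from_euler('xyz',[180,0,yaw],degrees=True)
    return (R.inv().apply(np.array(p)-s['tcp_pos'])*1000).round(1), (R.inv()*T).as_rotvec().round(4)
if __name__=="__main__":
    a=[float(x) for x in sys.argv[1:]]; s=observe(); print(s['time'],s['tcp_pos'].round(4),s['eef_rot'].round(2),s['force'].round(1),s['gripper_width'])
    for i in range(0,len(a),4): print(*rel(a[i:i+3],a[i+3]))
E
python3 - <<'E'
from h import *
f=grab_frame("wrist"); s=observe(); R=Ro.from_euler('xyz',s['eef_rot'],degrees=True)
print('cam in tool',R.inv().apply(-np.array(f['R']).T@f['t']-s['tcp_pos']),'axes',(np.array(f['R'])@R.as_matrix()).round(3),f['fx'])
E
python3 go.py 0.425 0.272 0.2 152
```

```text
cam in tool [ 0.0660198   0.00097816 -0.16981715] axes [[ 0.     1.     0.001]
 [-0.972  0.001 -0.236]
 [-0.236 -0.001  0.972]] 430.2602471170707
0.15 [0.1624 0.6288 0.2137] [-1.7991e+02 -1.0000e-02  1.6552e+02] [-0.2 -0.  -0.1] 1.0030057789601996
[-343.5 -279.8   14.1] [-1.600e-03  1.000e-04  2.359e-01]
```

Emit:
move_arm --increments "-344 -280 14 0 0 0.236 95;-344 -280 14 0 0 0.236 95;-344 -280 14 0 0 0.236 95;-344 -280 14 0 0 0.236 95;-344 -280 14 0 0 0.236 95;-344 -280 14 0 0 0.236 95;-344 -280 14 0 0 0.236 95;-344 -280 14 0 0 0.236 95;-344 -280 14 0 0 0.236 95;-344 -280 14 0 0 0.236 95;-344 -280 14 0 0 0.236 95;-344 -280 14 0 0 0.236 95;-344 -280 14 0 0 0.236 95;-344 -280 14 0 0 0.236 95"

```text
time: 1.55
tcp_pos: [0.425, 0.2732, 0.2007]
eef_rot: [180.0, -0.0, 152.1]
force: [-0.5, 0.8, 0.9]
gripper_width: 1.002
finger_force: 0.0
```

```bash
python3 - <<'E'
from h import *
f=grab_frame("wrist"); cv2.imwrite("pics/w3.png",f['img']); np.save("w3.npy",f,allow_pickle=True)
print(proj(f,[[.425,.2725,.062]])); s=observe(); print(s['tcp_pos'],s['eef_rot'],s['time'])
E
```

```text
[[314.98475574 220.67251476]]
[0.42504927 0.27310953 0.20066897] [ 1.79997614e+02 -9.10556302e-04  1.52107463e+02] 1.6
```

View pics/w3.png

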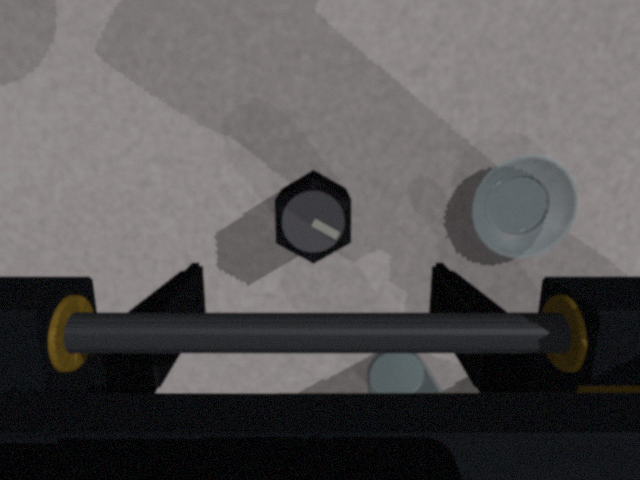

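Wrist view: nut at (313,221) with its mark toward (338,235). Its flats are left/right (x 275 and 350), already lined up with the closing direction, and the beaker at (525,207) is clear of the fingers.

```bash
cat > wn.py <<'E'
from h import *
def wnut(f,uv,z=0.062,w=62):
    u,v=map(int,uv); g=cv2.GaussianBlur(cv2.cvtColor(f['img'],cv2.COLOR_BGR2GRAY),(3,3),0)[v-w:v+w,u-w:u+w]; off=np.array([u-w,v-w])
    c=g[w-25:w+25,w-25:w+25]; med=np.median(c); dk=g.min(); th=(med+dk)/2
    ring=(g<th).astype(np.uint8); inner=(g>=th).astype(np.uint8)
    n,l,st,ce=cv2.connectedComponentsWithStats(inner); i=l[w-8:w+8,w-8:w+8].max()
    i=np.bincount(l[w-15:w+15,w-15:w+15].ravel()).argmax(); d=(l==i).astype(np.uint8)
    cc=max(cv2.findContours(d,0,cv2.CHAIN_APPROX_NONE)[0],key=len); e=cv2.fitEllipse(cc)
    C=plane(f,[np.array(e[0])+off],z)[0]
    mk=(d>0)&(g>med*1.3); ys,xs=np.nonzero(mk); P=plane(f,np.c_[xs,ys]+off,z)[:,:2]; mu=P.mean(0)
    _,V=np.linalg.eigh(np.cov((P-mu).T)); a=V[:,1]; a=a*np.sign(a@(mu-C[:2]))
    an=lambda q:np.degrees(np.arctan2(q[1],q[0])).round(1)
    return C.round(4),'mark',an(a),an(mu-C[:2]),'r',np.linalg.norm(mu-C[:2]).round(4),'n',len(P),'ell',np.round(e[1],1)
if __name__=="__main__":
    f=np.load("w3.npy",allow_pickle=True).item(); print(wnut(f,(313,221)))
E
python3 wn.py; python3 go.py .425 .2725 .12 152
```

```text
(array([0.4246, 0.2708, 0.062 ]), 'mark', np.float64(32.7), np.float64(30.2), 'r', np.float64(0.0107), 'n', 282, 'ell', array([62. , 63.4]))
1.6 [0.425  0.2731 0.2007] [180.    -0.   152.11] [ 0.  -1.   0.1] 0.9990117979424278
[-0.2 -0.6 80.7] [ 0.     -0.      0.0019]
```

Emit:
move_arm --increments "-0.5 -1.5 40 0 0 -0.005 95;-0.5 -1.5 80 0 0 -0.005 95;-0.5 -1.5 120 0 0 -0.005 95;-0.5 -1.5 150 0 0 -0.005 95;-0.5 -1.5 170 0 0 -0.005 95;-0.5 -1.5 177 0 0 -0.005 95;-0.5 -1.5 177 0 0 -0.005 95;-0.5 -1.5 177 0 0 -0.005 40;-0.5 -1.5 177 0 0 -0.005 40;-0.5 -1.5 177 0 0 -0.005 40;-0.5 -1.5 177 0 0 -0.005 40;-0.5 -1.5 177 0 0 -0.005 40;-0.5 -1.5 177 0 0 -0.005 40"

```text
time: 2.9
tcp_pos: [0.4255, 0.2706, 0.0239]
eef_rot: [180.0, 0.0, 152.3]
force: [-0.6, -1.1, 2.6]
gripper_width: 0.588
finger_force: 30.0
```

```bash
python3 go.py 0.543 -0.036 .2 126
```

```text
2.9 [0.4255 0.2706 0.0239] [1.8000e+02 1.0000e-02 1.5228e+02] [-0.6 -1.1  2.6] 0.5876144263060178
[-246.7 -216.7 -176. ] [1.000e-04 2.000e-04 4.587e-01]
```

```bash
python3 go.py 0.59 -0.101 .2 126
```

```text
2.9 [0.4255 0.2706 0.0239] [1.8000e+02 1.0000e-02 1.5228e+02] [-0.6 -1.1  2.6] 0.5876144263060178
[-318.5 -252.4 -176. ] [1.000e-04 2.000e-04 4.587e-01]
```

Emit:
move_arm --increments "0 0 -30 0 0 0 40;0 0 -80 0 0 0 40;0 0 -130 0 0 0 40;-20 -16 -176 0 0 0.04 40;-318.5 -252.5 -176 0 0 0.459 40;-318.5 -252.5 -176 0 0 0.459 40;-318.5 -252.5 -176 0 0 0.459 40;-318.5 -252.5 -176 0 0 0.459 40;-318.5 -252.5 -176 0 0 0.459 40;-318.5 -252.5 -176 0 0 0.459 40;-318.5 -252.5 -176 0 0 0.459 40;-318.5 -252.5 -176 0 0 0.459 40;-318.5 -252.5 -176 0 0 0.459 40;-318.5 -252.5 -176 0 0 0.459 40;-318.5 -252.5 -176 0 0 0.459 40;-318.5 -252.5 -176 0 0 0.459 40;-318.5 -252.5 -176 0 0 0.459 40"

```text
time: 4.6
tcp_pos: [0.5896, -0.0999, 0.1997]
eef_rot: [180.0, 0.0, 126.1]
force: [0.1, 0.2, -2.2]
gripper_width: 0.587
finger_force: 30.0
```

```bash
python3 - <<'E'
from h import *
f=grab_frame("wrist"); cv2.imwrite("pics/ws.png",np.clip(f['img'].astype(float)*1.5,0,255).astype(np.uint8)); np.save("ws.npy",f,allow_pickle=True)
print(proj(f,[[.543,-.036,.055],[.543,-.036,.014]])); s=observe(); print(s['tcp_pos'],s['eef_rot'],s['time'],s['force'])
E
```

```text
[[315.96147808 108.98499758]
 [316.09307136 111.0950308 ]]
[ 0.58968927 -0.1000641   0.19982042] [1.79989960e+02 9.26551354e-03 1.26063013e+02] 4.65 [ 0.09548691 -0.1730076  -0.69620105]
```

View pics/ws.png

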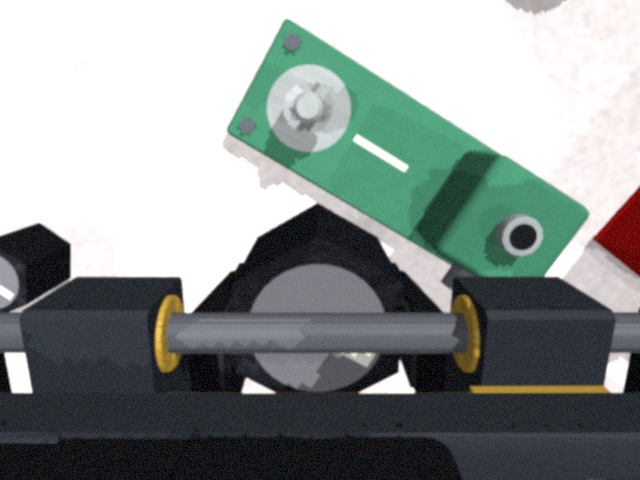

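Wrist view: bright washer round the stud at about (309,108), stud top at (308,105), white line (357,138)-(407,167). The nut is held square at the bottom of the frame, mark toward lower right.

```bash
python3 - <<'E'
from h import *
f=np.load("ws.npy",allow_pickle=True).item()
hs=cv2.cvtColor(f['img'],cv2.COLOR_BGR2HSV); gr=((hs[...,0]>55)&(hs[...,0]<95)&(hs[...,1]>90)).astype(np.uint8); gr[250:]*=1
n,l,st,ce=cv2.connectedComponentsWithStats(gr); i=1+np.argmax(st[1:,4]); m=(l==i).astype(np.uint8)
cs,h=cv2.findContours(m,cv2.RETR_CCOMP,cv2.CHAIN_APPROX_NONE)
for c in cs:
    a=cv2.contourArea(c)
    if a<150: continue
    if a<20000 and len(c)>5:
        e=cv2.fitEllipse(c); print('hole',a,np.round(e,2) if 0 else (np.round(e[0],1),np.round(e[1],1)),plane(f,[e[0]],.0145).round(4))
        P=plane(f,c.reshape(-1,2),.014)[:,:2]; mu=P.mean(0); _,V=np.linalg.eigh(np.cov((P-mu).T)); v=V[:,1]*np.sign(V[0,1]); print('   mu',mu.round(4),'ang',np.degrees(np.arctan2(v[1],v[0])).round(2))
    else:
        # long edges of the foot
        p=c.reshape(-1,2)
        for q,w in (((330,50),(460,127)),((250,141),(400,227)),((233,122),(280,30))):
            q=np.array(q,float);w=np.array(w,float);t=(w-q)/np.linalg.norm(w-q);nn=np.array([-t[1],t[0]])
            s=(p-q)@t; dd=np.abs((p-q)@nn); k=p[(s>0)&(s<np.linalg.norm(w-q))&(dd<12)]
            P=plane(f,k,.014)[:,:2].astype(np.float32); L=cv2.fitLine(P,cv2.DIST_HUBER,0,.001,.001).ravel(); print('edge',len(k),np.degrees(np.arctan2(L[1],L[0])).round(2),L[2:].round(4))
g=cv2.cvtColor(f['img'],cv2.COLOR_BGR2GRAY); print('stud top',plane(f,[(308,105)],.055))
E
```

```text
edge 127 5.41 [0.5836 0.0145]
edge 149 5.45 [ 0.5841 -0.0819]
edge 91 -84.61 [ 0.4894 -0.0426]
hole 1741.5 (array([519.1, 234.5]), array([45. , 49.4])) [[ 0.7424 -0.0159  0.0145]]
   mu [ 0.7424 -0.0162] ang 6.28
hole 745.5 (array([380.4, 152.9]), array([12.8, 88.9])) [[ 0.6046 -0.0317  0.0145]]
   mu [ 0.6046 -0.0317] ang 5.49
hole 232.5 (array([246.6, 125.3]), array([17.2, 17.4])) [[ 0.5044 -0.0777  0.0145]]
   mu [ 0.5044 -0.0777] ang 72.02
hole 6194.0 (array([308.4, 107.8]), array([87.2, 90.5])) [[ 0.5366 -0.0376  0.0145]]
   mu [ 0.5366 -0.0379] ang 26.21
hole 256.5 (array([291.6,  42. ]), array([17.5, 18.8])) [[ 0.4976 -0.0057  0.0145]]
   mu [ 0.4977 -0.0057] ang 23.27
stud top [[ 0.53688907 -0.03711538  0.055     ]]
```

Stud at about (0.5373,-0.038), foot yaw 5.45°.

```bash
python3 go.py 0.5379 -0.0388 .2 125.5 0.5379 -0.0388 .06 125.5
```

```text
4.65 [ 0.5897 -0.1001  0.1998] [1.7999e+02 1.0000e-02 1.2606e+02] [ 0.1 -0.2 -0.7] 0.5868736664945227
[80.  -5.8 -0.2] [0.0002 0.0002 0.0098]
[ 80.   -5.8 139.8] [0.0002 0.0002 0.0098]
```

Emit:
move_arm --increments "40 -3 0 0 0 0.01 40;80 -6 0 0 0 0.01 40;80 -6 40 0 0 0.01 40;80 -6 80 0 0 0.01 40;80 -6 110 0 0 0.01 40;80 -6 115 0 0 0.01 40;80 -6 115 0 0 0.01 40;80 -6 119 0 0 0.01 40;80 -6 123 0 0 0.01 40;80 -6 127 0 0 0.01 40;80 -6 131 0 0 0.01 40;80 -6 135 0 0 0.01 40;80 -6 139 0 0 0.01 40;80 -6 139 0 0 0.01 40"

```text
time: 6.05
tcp_pos: [0.538, -0.0399, 0.0605]
eef_rot: [-180.0, -0.0, 125.4]
force: [-0.1, -0.7, -1.3]
gripper_width: 0.587
finger_force: 30.0
```

```bash
python3 go.py 0.5379 -0.0388 .0475 125.5;python3 -c "
from h import *
print(observe()['wrist_torque'])"
```

```text
6.05 [ 0.538  -0.0399  0.0605] [-1.7999e+02 -1.0000e-02  1.2541e+02] [-0.1 -0.7 -1.3] 0.5870016638369191
[ 0.9  0.5 13. ] [-0.0001 -0.0001 -0.0016]
[-0.05738676 -0.00156889 -0.04153084]
```

Emit:
move_arm --increments "1 0.5 1 0 0 0 40;1 0.5 2 0 0 0 40;1 0.5 3 0 0 0 40;1 0.5 4 0 0 0 40;1 0.5 5 0 0 0 40;1 0.5 6 0 0 0 40;1 0.5 7 0 0 0 40;1 0.5 7 0 0 0 40"

```text
time: 6.85
tcp_pos: [0.5397, -0.0396, 0.0586]
eef_rot: [179.9, 0.2, 125.4]
force: [-8.3, -2.2, 21.0]
gripper_width: 0.586
finger_force: 30.0
```

It rests about 20.6 mm above the seat with a sideways -x force. I'll relieve the sideways load before judging.

Emit:
move_arm --increments "0.6 -0.8 0 0 0 0 40;1.2 -1.6 0 0 0 0 40;1.2 -1.6 0 0 0 0 40;1.7 -2.4 1 0 0 0 40;1.7 -2.4 1 0 0 0 40;1.7 -2.4 1 0 0 0 40"

```text
time: 7.45
tcp_pos: [0.5395, -0.0395, 0.0586]
eef_rot: [179.6, 0.4, 125.4]
force: [-2.9, -0.8, 19.4]
gripper_width: 0.589
finger_force: 30.0
```

Emit:
move_arm --increments "0 0 -5 0 0 0 40;0 0 -20 0 0 0 40;0 0 -50 0 0 0 40;0 0 -90 0 0 0 40;0 0 -90 0 0 0 40"

```text
time: 7.95
tcp_pos: [0.5381, -0.0391, 0.149]
eef_rot: [179.6, 0.4, 125.4]
force: [0.6, -0.1, -0.8]
gripper_width: 0.588
finger_force: 30.0
```

```bash
python3 go.py 0.4255 0.2706 .14 152 0.4255 0.2706 .024 152
```

```text
7.95 [ 0.5381 -0.0391  0.149 ] [179.6    0.39 125.42] [ 0.6 -0.1 -0.8] 0.5875438104641147
[317.7  87.7   7.5] [ 0.0052  0.0083 -0.464 ]
[318.5  86.9 123.5] [ 0.0052  0.0083 -0.464 ]
```

Emit:
move_arm --increments "317.5 87.5 7.5 0.005 0.008 -0.464 40;317.5 87.5 7.5 0.005 0.008 -0.464 40;317.5 87.5 7.5 0.005 0.008 -0.464 40;317.5 87.5 7.5 0.005 0.008 -0.464 40;317.5 87.5 7.5 0.005 0.008 -0.464 40;317.5 87.5 7.5 0.005 0.008 -0.464 40;317.5 87.5 7.5 0.005 0.008 -0.464 40;317.5 87.5 7.5 0.005 0.008 -0.464 40;317.5 87.5 7.5 0.005 0.008 -0.464 40;317.5 87.5 7.5 0.005 0.008 -0.464 40;317.5 87.5 7.5 0.005 0.008 -0.464 40;318.5 87 50 0.005 0.008 -0.464 40;318.5 87 90 0.005 0.008 -0.464 40;318.5 87 110 0.005 0.008 -0.464 40;318.5 87 116 0.005 0.008 -0.464 40;318.5 87 119 0.005 0.008 -0.464 40;318.5 87 119 0.005 0.008 -0.464 40"

```text
time: 9.65
tcp_pos: [0.4222, 0.2708, 0.0247]
eef_rot: [-179.9, -0.5, 151.9]
force: [0.8, 0.3, -1.0]
gripper_width: 0.59
finger_force: 30.0
```

```bash
python3 go.py 0.4255 0.2706 .024 152
```

```text
9.65 [0.4222 0.2708 0.0247] [-179.86   -0.47  151.91] [ 0.8  0.3 -1. ] 0.5900006223358233
[-3.   1.3  0.7] [-0.0024 -0.0083 -0.0015]
```

Emit:
move_arm --increments "0 0 -1 -0.002 -0.008 0 40;0 0 0.5 -0.002 -0.008 0 40;0 0 1 -0.002 -0.008 0 40;0 0 2 -0.002 -0.008 0 40;0 0 2 -0.002 -0.008 0 40"

```text
time: 10.15
tcp_pos: [0.4222, 0.2714, 0.024]
eef_rot: [-180.0, 0.0, 152.0]
force: [-4.4, -3.2, 11.9]
gripper_width: 0.586
finger_force: 30.0
```

Contact at the original height, so the nut did not slip in the grip: this one really rests at ~20.6 mm and is a wrong nut. Releasing it.

Emit:
move_arm --increments "0 0 -1.5 0 0 0 40;0 0 -1.5 0 0 0 95;0 0 -1.5 0 0 0 95;0 0 -1.5 0 0 0 95;0 0 -1.5 0 0 0 95;0 0 -20 0 0 0 95;0 0 -60 0 0 0 95;0 0 -110 0 0 0 95;0 0 -160 0 0 0 95;0 0 -175 0 0 0 95;0 0 -175 0 0 0 95"

```text
time: 11.25
tcp_pos: [0.4232, 0.2723, 0.2002]
eef_rot: [179.7, 0.2, 152.0]
force: [-0.2, 0.3, -0.4]
gripper_width: 1.0
finger_force: 0.0
```

```bash
python3 - <<'E'
from wn import *
f=grab_frame("wrist"); print(wnut(f,proj(f,[[.4235,.2717,.062]])[0]))
E
python3 go.py .417 -.2815 .2 118
```

```text
(array([0.4205, 0.2728, 0.062 ]), 'mark', np.float64(31.9), np.float64(30.2), 'r', np.float64(0.0107), 'n', 291, 'ell', array([62.5, 63.8]))
11.3 [0.4218 0.2715 0.1971] [1.7998e+02 1.0000e-02 1.5199e+02] [-0.2 -1.  -1.2] 0.9971442156844571
[-255.4 -490.5   -3. ] [4.000e-04 0.000e+00 5.933e-01]
```

Emit:
move_arm --increments "-255.5 -490.5 -3 0 0 0.593 95;-255.5 -490.5 -3 0 0 0.593 95;-255.5 -490.5 -3 0 0 0.593 95;-255.5 -490.5 -3 0 0 0.593 95;-255.5 -490.5 -3 0 0 0.593 95;-255.5 -490.5 -3 0 0 0.593 95;-255.5 -490.5 -3 0 0 0.593 95;-255.5 -490.5 -3 0 0 0.593 95;-255.5 -490.5 -3 0 0 0.593 95;-255.5 -490.5 -3 0 0 0.593 95;-255.5 -490.5 -3 0 0 0.593 95;-255.5 -490.5 -3 0 0 0.593 95;-255.5 -490.5 -3 0 0 0.593 95;-255.5 -490.5 -3 0 0 0.593 95;-255.5 -490.5 -3 0 0 0.593 95;-255.5 -490.5 -3 0 0 0.593 95;-255.5 -490.5 -3 0 0 0.593 95"

```text
time: 13.0
tcp_pos: [0.417, -0.2808, 0.2001]
eef_rot: [-179.9, 0.0, 118.1]
force: [-1.1, 0.4, -0.3]
gripper_width: 0.999
finger_force: 0.0
```

```bash
python3 - <<'E'
from wn import *
f=grab_frame("wrist"); p=proj(f,[[.417,-.2815,.062]])[0]; print(p,wnut(f,p))
s=observe();print(s['tcp_pos'],s['eef_rot'],s['force'],s['time'])
E
```

```text
[315.91514914 221.72393092] (array([ 0.4152, -0.2837,  0.062 ]), 'mark', np.float64(-1.9), np.float64(-4.7), 'r', np.float64(0.0109), 'n', 295, 'ell', array([62. , 63.5]))
[ 0.41698283 -0.28096537  0.20014799] [-1.79938806e+02  1.92646903e-02  1.18092644e+02] [ 0.10821937  0.3866536  -0.82401537] 13.05
```

Emit:
move_arm --increments "-1.4 -2.1 40 0 0 0 95;-1.4 -2.1 80 0 0 0 95;-1.4 -2.1 120 0 0 0 95;-1.4 -2.1 150 0 0 0 95;-1.4 -2.1 170 0 0 0 95;-1.4 -2.1 176 0 0 0 95;-1.4 -2.1 176 0 0 0 95;-1.4 -2.1 176 0 0 0 40;-1.4 -2.1 176 0 0 0 40;-1.4 -2.1 176 0 0 0 40;-1.4 -2.1 176 0 0 0 40;-1.4 -2.1 176 0 0 0 40;-1.4 -2.1 176 0 0 0 40"

```text
time: 14.35
tcp_pos: [0.4153, -0.2842, 0.0242]
eef_rot: [-179.9, 0.0, 118.0]
force: [-1.0, -0.1, 1.4]
gripper_width: 0.585
finger_force: 30.0
```

```bash
python3 go.py 0.5379 -0.0388 .2 125.5
```

```text
14.35 [ 0.4153 -0.2842  0.0242] [-1.7992e+02  1.0000e-02  1.1802e+02] [-1.  -0.1  1.4] 0.5852730753694957
[ 159.   223.2 -176.1] [-1.400e-03  1.000e-04 -1.305e-01]
```

Emit:
move_arm --increments "0 0 -40 0 0 0 40;0 0 -85 0 0 0 40;0 0 -130 0 0 0 40;159 223 -135 -0.001 0 -0.13 40;159 223 -135 -0.001 0 -0.13 40;159 223 -135 -0.001 0 -0.13 40;159 223 -135 -0.001 0 -0.13 40;159 223 -135 -0.001 0 -0.13 40;159 223 -135 -0.001 0 -0.13 40;159 223 -135 -0.001 0 -0.13 40;159 223 -135 -0.001 0 -0.13 40;159 223 -135 -0.001 0 -0.13 40;159 223 -100 -0.001 0 -0.13 40;159 223 -70 -0.001 0 -0.13 40;159 223 -60 -0.001 0 -0.13 40;159 223 -60 -0.001 0 -0.13 40"

```text
time: 15.95
tcp_pos: [0.5358, -0.0395, 0.0818]
eef_rot: [-179.8, -0.2, 125.4]
force: [-0.0, -0.1, -2.0]
gripper_width: 0.587
finger_force: 30.0
```

```bash
python3 go.py 0.538 -0.0388 .0605 125.5
```

```text
15.95 [ 0.5358 -0.0395  0.0818] [-179.81   -0.18  125.37] [-0.  -0.1 -2. ] 0.5870739706455433
[-0.8  2.3 21.3] [-0.0033 -0.0032 -0.0022]
```

Emit:
move_arm --increments "-0.8 2.2 0 -0.003 -0.003 -0.002 40;-0.8 2.2 0 -0.003 -0.003 -0.002 40;-0.8 2.2 5 -0.003 -0.003 -0.002 40;-0.8 2.2 10 -0.003 -0.003 -0.002 40;-0.8 2.2 15 -0.003 -0.003 -0.002 40;-0.8 2.2 19 -0.003 -0.003 -0.002 40;-0.8 2.2 22 -0.003 -0.003 -0.002 40;-0.8 2.2 24 -0.003 -0.003 -0.002 40;-0.8 2.2 26 -0.003 -0.003 -0.002 40;-0.8 2.2 28 -0.003 -0.003 -0.002 40;-0.8 2.2 28 -0.003 -0.003 -0.002 40"

```text
time: 17.05
tcp_pos: [0.5387, -0.0382, 0.0547]
eef_rot: [180.0, 0.1, 125.6]
force: [-5.0, -2.7, -0.5]
gripper_width: 0.586
finger_force: 30.0
```

Emit:
move_arm --increments "0.5 -0.8 1 0 0 0 40;0.5 -0.8 2 0 0 0 40;0.5 -0.8 3 0 0 0 40;0.5 -0.8 4 0 0 0 40;0.5 -0.8 5 0 0 0 40;0.5 -0.8 5 0 0 0 40"

```text
time: 17.65
tcp_pos: [0.5387, -0.0382, 0.0521]
eef_rot: [179.9, 0.1, 125.6]
force: [-8.6, -0.8, 9.7]
gripper_width: 0.588
finger_force: 30.0
```

Rests about 14 mm above the seat: it may be the fitting one. Next, a slow clockwise turn, watching whether it sinks.

Emit:
move_arm --increments "0.5 -0.8 1.5 0 0 0.1 40;0.5 -0.8 2.5 0 0 0.2 40;0.5 -0.8 3.5 0 0 0.3 40;0.5 -0.8 4 0 0 0.4 40;0.5 -0.8 5 0 0 0.5 40;0.5 -0.8 5.5 0 0 0.6 40;0.5 -0.8 5.5 0 0 0.6 40"

```text
time: 18.35
tcp_pos: [0.5386, -0.0391, 0.0476]
eef_rot: [179.8, 0.1, 91.1]
force: [-8.6, -2.2, 13.1]
gripper_width: 0.587
finger_force: 30.0
```

```bash
python3 go.py 0.538 -0.0388 .0605 125.5; python3 -c "
from h import *
print(observe()['wrist_torque'])"
```

```text
18.35 [ 0.5386 -0.0391  0.0476] [1.7976e+02 1.3000e-01 9.1140e+01] [-8.6 -2.2 13.1] 0.5874988387154366
[  0.3  -0.6 -13. ] [ 0.0033  0.0035 -0.5998]
[-0.66355996  2.04069021  0.05292011]
```

Emit:
move_arm --increments "0 -0.8 0.7 0.003 0.003 0.1 40;0 -0.8 1.4 0.003 0.003 0.2 40;0 -0.8 2.2 0.003 0.003 0.3 40;0 -0.8 3 0.003 0.003 0.4 40;0 -0.8 3.5 0.003 0.003 0.5 40;0 -0.8 3.5 0.003 0.003 0.5 40"

```text
time: 18.95
tcp_pos: [0.5389, -0.0387, 0.0437]
eef_rot: [179.8, -0.3, 62.4]
force: [-5.1, -0.5, 7.9]
gripper_width: 0.588
finger_force: 30.0
```

```bash
python3 go.py 0.538 -0.0388 .038 0; python3 -c "
from h import *
print(observe()['wrist_torque'])"
```

```text
18.95 [ 0.5389 -0.0387  0.0437] [179.79  -0.25  62.44] [-5.1 -0.5  7.9] 0.5880199062460271
[-0.5 -0.8  5.7] [ 8.0000e-04 -5.9000e-03  1.0898e+00]
[-0.49037047  1.12809035 -0.1549086 ]
```

Now 5.5 mm above the seat, past the jam height and still moving freely, so this is the fitting nut. Continuing home.

Emit:
move_arm --increments "0 -0.5 0.7 0 -0.005 0.1 40;0 -0.5 1.5 0 -0.005 0.2 40;0 -0.5 2.3 0 -0.005 0.3 40;0 -0.5 3 0 -0.005 0.4 40;0 -0.5 3.7 0 -0.005 0.5 40;0 -0.5 4.5 0 -0.005 0.6 40;0 -0.5 5.2 0 -0.005 0.68 40;0 -0.5 6.5 0 -0.005 0.74 40;0 -0.5 7 0 -0.005 0.8 40;0 -0.5 7 0 -0.005 0.8 40"

```text
time: 19.95
tcp_pos: [0.5391, -0.0394, 0.0382]
eef_rot: [179.8, -0.1, 16.7]
force: [-8.3, -5.3, 14.5]
gripper_width: 0.583
finger_force: 30.0
```

```bash
python3 go.py 0.538 -0.0388 .038 0; python3 -c "
from h import *
print(observe()['wrist_torque'])"
```

```text
19.95 [ 0.5391 -0.0394  0.0382] [ 1.7982e+02 -7.0000e-02  1.6650e+01] [-8.3 -5.3 14.5] 0.5829708907097171
[-0.9 -0.9  0.2] [ 0.003  -0.0016  0.2906]
[-0.89358796  1.7207841  -0.30342151]
```

Emit:
move_arm --increments "-0.3 -0.5 1.5 0 0 0.05 40;-0.3 -0.5 2 0 0 0.1 40;-0.3 -0.5 2 0 0 0.1 40;-0.3 -0.5 2 0 0 0.1 40"

```text
time: 20.35
tcp_pos: [0.5394, -0.0391, 0.0382]
eef_rot: [179.8, -0.1, 11.0]
force: [-12.0, -4.6, 24.6]
gripper_width: 0.587
finger_force: 30.0
```

```bash
python3 -c "
from h import *
s=observe();print(s['wrist_torque'],s['joint_pos'],s['eef_rot'])"
```

```text
[-0.52638066  2.45560382 -0.15750318] [ -9.7732653    3.57917005 116.54518652  -0.13586592  59.68934585
  69.32884738] [ 1.79824310e+02 -1.32754691e-01  1.09664701e+01]
```

Emit:
move_arm --increments "0 0 -0.5 0 0 0 40;0 0 -0.5 0 0 0 95;0 0 -0.5 0 0 0 95;0 0 -0.5 0 0 0 95;0 0 -0.5 0 0 0 95;0 0 -20 0 0 0 95;0 0 -60 0 0 0 95;0 0 -110 0 0 0 95;0 0 -160 0 0 0 95;-60 0 -180 0 0 0 95;-90 0 -180 0 0 0 95;-90 0 -180 0 0 0 95;-90 0 -180 0 0 0 95"

```text
time: 21.65
tcp_pos: [0.4482, -0.0548, 0.2129]
eef_rot: [180.0, 0.0, 11.0]
force: [0.5, -0.7, 0.1]
gripper_width: 1.0
finger_force: 0.0
```

```bash
python3 - <<'E'
from h import *
from wn import wnut
W=grab_frame("wrist");S=grab_frame("scene");D=grab_frame("side")
ex=[.5375,-.038,.076]; p=proj(W,[ex])[0]; print(p, wnut(W,p,.076,60))
t=np.hstack([cv2.resize(W['img'],(400,300)),cv2.resize(D['img'][170:380,230:510],(400,300))]); b=np.hstack([cv2.resize(S['img'][150:330,140:500],(800,300))])
cv2.imwrite("pics/end.png",np.clip(np.vstack([t,b]).astype(float)*1.3,0,255).astype(np.uint8))
# depth of the held-home nut's top and of the foot around it
d=W['depth']; h=lambda q:(np.array(W['R']).T@(np.r_[(ray(W,[q])[1]@np.array(W['R']).T)[0][:2],1]*d[int(q[1]),int(q[0])]-W['t']))
print('top z',[h(p+o).round(4).tolist() for o in ((0,0),(12,0),(-12,0),(0,12),(0,-12))])
print(observe()['tcp_pos'],observe()['time'])
E
```

```text
[318.81782816  90.09867838] (array([ 0.5391, -0.0382,  0.076 ]), 'mark', np.float64(-108.7), np.float64(-110.2), 'r', np.float64(0.011), 'n', 335, 'ell', array([67.9, 71.2]))
top z [[0.5375, -0.038, 0.0759], [0.539, -0.046, 0.0765], [0.5359, -0.03, 0.0764], [0.5298, -0.0395, 0.0769], [0.545, -0.0365, 0.0772]]
[ 0.44896468 -0.05469577  0.21238568] 21.8
```

View pics/end.png

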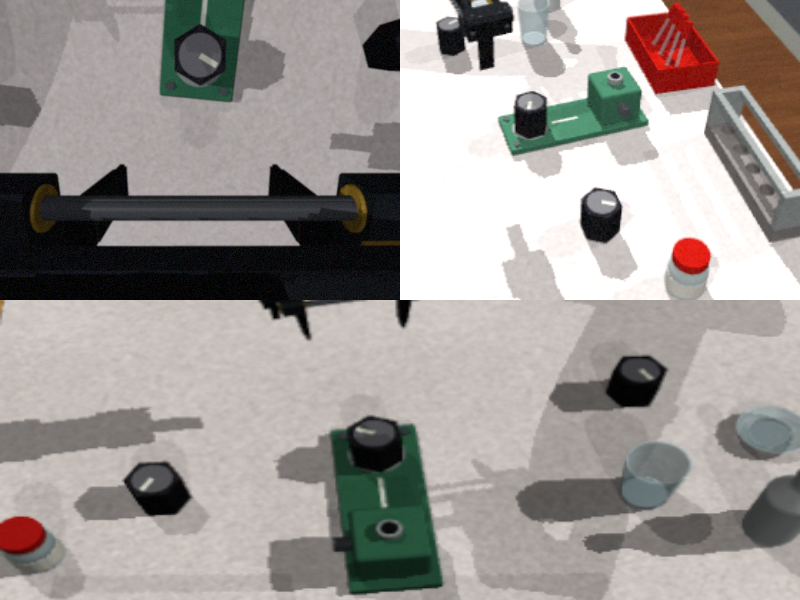

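The picture shows the nut flush on the foot, with the wrist-camera depth putting its top at about 76 mm and its mark turned 114° clockwise. The other two nuts stand upright, the bystanders are in place and the gripper is clear.

```bash
python3 -c "
from bench import sign_off
print(sign_off())"
```

```text
the job is handed in; nothing more can be done
None
```

The fitting nut (the second one I tried) is screwed fully home, flush on the foot. The first nut rested about 20.6 mm above the seat, so I put it back near its spot. I never tried the third, as the fit was already found. Both stand upright on the bench, the beaker, wash bottle, jar and dish were not touched, the gripper is clear, and I handed in at 21.8 s.

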